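Load the blue vial shuttle into its track

ROBOT

A 6-joint arm with a two-finger parallel gripper is mounted at the origin on a cart in front of the work surface, level with it; the furniture and walls round the work are solid. World frame = base frame: x ahead of the robot, y to its left, z up, the work surface at z = 0. Lengths are in m, angles in rad, forces in N, time in s.
With the tool pointing down it reaches from about 0.25 to 0.725 m from the base axis. Payload 4 kg.
Tool frame: the origin (TCP) lies at the very end of the fingers, on their centre line; the grasp point (between the pads) lies 19 mm behind it; z points along the fingers, y is the direction in which the jaws open and shut (so a half turn about z gives the same grasp; the last joint's range is limited). The gripper opens to 85 mm and grips with 20 to 120 N. Pads are 22 mm wide; open, the fingers measure 114 mm over their backs; the gripper's body (76 mm by 85 mm) begins 54 mm behind the grasp point. The pads swing forward as they close: fully open they stand 13 mm farther back than shut.
Start: joints at [0, 0.241, 0.005, 1.335, 0, 1.571], TCP at [0.5, -0, 0.231] pointing down, gripper open.
Joint ranges: [-2.72, 2.72], [-1.05, 1.87], [-1.09, 1.28], [-1.99, 2.15], [-1.42, 1.44], [-3.14, 3.14]. Speed limits (rad/s): [2.79, 2.79, 3.14, 3.14, 3.14, 3.14].

INTERFACE

Orientations are given as a unit quaternion [x, y, z, w].
In Python, from workcell import ctrl, get_image, spotter gives the robot as it stands.
- The arm moves only by the tool send_rows, never from a script. Its argument "rows" is a list of rows, each a list of 2 entries, a list of its own where there are three numbers: the shift along the tool's x, y, z scaled (see below), then the turn about the tool's z scaled (see below). A call has 1 to 5 rows; each row is the pose to reach, as a shift and turn from the pose commanded when the call began, along the tool's axes at that moment, turning the shorter way round; what a row does not reach only later rows make up. The controller multiplies each number of a shift by 0.25 m and each number of a turn by pi rad. A row lasts 1/8 s, in which the tool goes at most 62.5 mm and 10.7 degrees, less where a joint would pass 70% of its speed; a pose out of reach is approached as far as the arm can. A call with a number of a shift or a turn outside -1 to 1 is refused whole. A call with a gripper value outside its range is refused whole. "grip" is the opening, from 0 (shut) to 1 (fully open), set as the call begins (left out, the last holds). The fingers move at their own pace and stop on an object; the grip force is fixed at half the most. Time passes only in rows, so rows that repeat a pose let the fingers close. It gives the time, the measured TCP pose, the force and the opening at its end, in the units of the state.
- ctrl.sense(): the state, without advancing time (a new reading comes with each control period).
- get_image(name): name is "scene" or "side" or "wrist"; returns a dict with "pixels" (400x640x3 uint8, red, green, blue), "vfov" (degrees; the focal length in pixels is half the picture's height over the tangent of half this angle, whatever the lens; pixels are square), "cx", "cy" (the principal point, pixels), "R" (3x3) and "t" (3): a world point X has camera coordinates R X + t; the wrist camera has in their place "hand_eye" (4x4, takes a point from camera to tool coordinates, whose origin is the TCP and whose axes are the flange's). Camera axes: x right, y down, z forward; pixel columns grow to the right and rows downward; lengths in m; the calibration is good to about 2 mm. A picture is of the moment at which its call begins: read the wrist's pose just before it. There is no depth.
- ctrl.hand_in(): hands the job in, once; it reports no verdict.
Trained networks look in a picture, given as the dict that the camera call returned (one of the last four; its "shot" number tells which), for a name from the list of things; names that differ only in an ending like _2 or _b are one class to them, and where a whole thing is asked for, a point or a joint stands for the part that bears it (a point fixed in the world has none). Each returns a list of dicts, best first, with "confidence" (0 to 1); they miss things now and then, are a little off and sometimes report something else, mostly with a low value. They report only what shows in the picture. A call takes as long as a camera call.
- spotter.cut_out(picture, name): "mask" (400x640 bool, what is visible of it) and "extent" ([left, top, width, height] in pixels, round what is visible of it).
The state is a dict: "t": time; "joints": joint angles; "joint_velocities": joint speeds; "effort": joint torques, N m; "tcp_pos": TCP position; "orientation": TCP orientation; "ft_force": force on the tool from outside, world axes, zero at the start; "torque": the same for the moment, N m; "width": finger opening in m.
Only numpy, scipy, OpenCV 4.12 (cv2) and the standard library are available. Lean on these libraries where they do the work, as an engineer would, in place of code of your own. Each camera call takes 0.05 s, during which the arm holds its last target.

TASK

Pick up the vial shuttle with the blue handle, enter it into the open end of the bench track (the flared end, away from the red stop) so that its foot runs under the overhanging lips, and slide it fully home against the red stop. Let go of it there, standing flat in the track, and leave the white-handled shuttle where it stands.

Things in the scene. Friction and masses are not known exactly. Their poses are not given: they have to be found in the camera images.
- shuttle_blue: Loose 220 g shuttle, blue handle, blue-capped vials. Origin: centre of underside; x along its length, z up. Foot 90 x 48 x 8 mm (last 8 mm of each end 36 wide), black spine 90 x 22 up to z = 26, mid handle 20 x 20 from z = 26 to 72: grip it across y at about z = 55. Vials, 12 thick, at x = +-32, up to z = 53. Either end may go first.
- shuttle_white: The other loose shuttle, same shape and size, with a white handle and white-capped vials; to be left alone.
- track: Fixed track. Origin: middle of its open mouth, at bench height; x runs from mouth to closed end, z up. Base plate 4 mm thick, 110 wide, x = -120 to 155; x < 0 is a landing apron. Rails x = 0 to 152: walls 58 apart inside; lips above (z = 17 to 22) leave a slot 33 wide. Guides (x = -30 to 0, up to z = 17) flare from 58 to 85 apart. Red stop: face at x = 140, top z = 30.
- track_home (a point): Where the centre of the shuttle's underside is when it is fully home: 95 mm past the mouth along the track's x, on its centre line, on the base plate (4 mm above the bench). Axes as the track's. The lips keep the foot from going in from above; it only runs in from the mouth.

How it is judged:
At the end, for the whole second after the job is handed in: The blue-handled shuttle stands flat in the track, its foot under the lips, its centre within 12 mm of the fully home place along the track, within 10 mm across it, less than 9 mm above the bench, in line with the track to 0.2 rad, upright to 0.1 rad and at rest (x of shuttle_blue in the frame of track between 0.083 and 0.105 m and y of shuttle_blue in the frame of track between -0.01 and 0.01 m and z of shuttle_blue in the frame of track below 0.009 m and angle between the x axis of shuttle_blue and the x axis of track, either way round below 0.2 rad and angle between shuttle_blue's own z axis and vertical below 0.1 rad and linear speed of shuttle_blue below 0.01 m/s); the robot touches nothing.
It fails at once if the white-handled shuttle was moved by more than 20 mm (distance of shuttle_white from where it was at the start of the episode above 0.02 m).
It also fails if it takes over 38 s, if anything falls off the work surface, if the arm or the gripper's body presses on something with over 40 N, if the wrist force passes 120 N, or if a joint passes its speed limit or range.

## Working session

There is one attempt and no reset: what is moved stays moved. The work goes in short steps, Python scripts to look and compute and a tool call to move; the robot and the scene stay as the last step left them, time stands still between calls to the robot, and variables do not carry over. Pictures are saved under pics/ and viewed, and the job is handed in when it is done.

Besides the shell and the picture viewer there is one more tool, called as name(argument=value, ...) on one line, values as JSON. send_rows: Moves the arm, as the interface text tells. Shifts and turns lie within -1 to 1; 1 stands for 0.25 m of shift or pi rad of turn. Its arguments: {"type":"object","properties":{"rows":{"type":"array"},"grip":{"type":"number"}},"required":["rows"]}

```bash
ls; mkdir -p pics; python3 - <<'E'
from workcell import ctrl, get_image, spotter
import cv2, pickle
s=ctrl.sense(); print(s['t'],s['tcp_pos'],s['orientation'],s['width'])
D={}
for n in ['scene','side','wrist']:
    p=get_image(n); D[n]=p
    cv2.imwrite(f'pics/{n}0.png',p['pixels'][:,:,::-1])
    print(n,{k:v for k,v in p.items() if k!='pixels'})
    for o in ['shuttle_blue','shuttle_white','track']:
        for r in spotter.cut_out(p,o): print(o,r['confidence'],r['extent'])
pickle.dump((s,D),open('d0.pkl','wb'))
E
```

```text
pics
0.0 [4.99364524e-01 7.56435345e-06 2.30411649e-01] [ 0.70710553  0.70710726 -0.00073953 -0.00074565] 0.08533015389978155
scene {'vfov': 49.98669161015263, 'cx': 325.4561530847829, 'cy': 202.83567884565616, 'R': array([[ 0.51582648, -0.8565928 ,  0.01310775],
       [-0.51830093, -0.32422201, -0.79135594],
       [ 0.68211962,  0.4014086 , -0.61121515]]), 't': array([-0.33382671,  0.2512034 ,  0.60675928]), 'shot': 1}
shuttle_blue 0.92 [331.0, 200.4, 42.2, 43.8]
shuttle_white 0.76 [405.2, 237.7, 53.1, 50.0]
side {'vfov': 56.07664999733844, 'cx': 318.41416830885464, 'cy': 202.5671907890604, 'R': array([[-0.79821531,  0.60227806, -0.01065175],
       [ 0.5138548 ,  0.6715852 , -0.53378513],
       [-0.31433351, -0.43154891, -0.84555306]]), 't': array([ 0.44504685, -0.16201654,  0.97292528]), 'shot': 2}
shuttle_blue 0.94 [283.2, 174.1, 32.9, 28.8]
shuttle_white 0.7 [253.9, 122.9, 34.8, 30.5]
shuttle_white 0.63 [321.4, 231.9, 117.4, 139.6]
track 0.36 [253.3, 122.2, 36.8, 30.1]
wrist {'vfov': 68.86938627727739, 'cx': 318.1644093404024, 'cy': 199.20897947279914, 'hand_eye': array([[-5.11381728e-05, -9.43958357e-01, -3.30064566e-01,
         8.53651520e-02],
       [ 9.99999865e-01,  1.22502799e-04, -5.05282069e-04,
         2.23183971e-04],
       [ 5.17399065e-04, -3.30064547e-01,  9.43958223e-01,
        -1.44126248e-01],
       [ 0.00000000e+00,  0.00000000e+00,  0.00000000e+00,
         1.00000000e+00]]), 'shot': 3}
shuttle_blue 0.68 [271.3, 256.1, 65.5, 56.4]
shuttle_white 0.71 [265.6, 343.3, 28.9, 17.8]
track 0.59 [188.2, 0.0, 257.0, 130.1]
```

View pics/scene0.png

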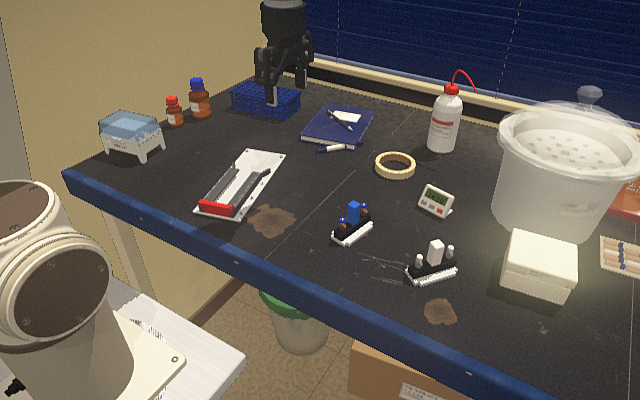

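View pics/side0.png

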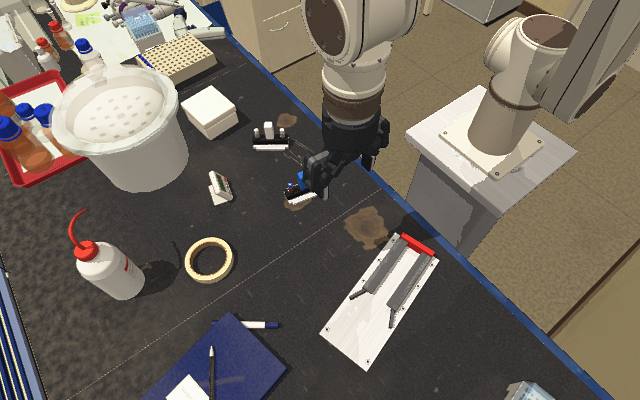

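View pics/wrist0.png

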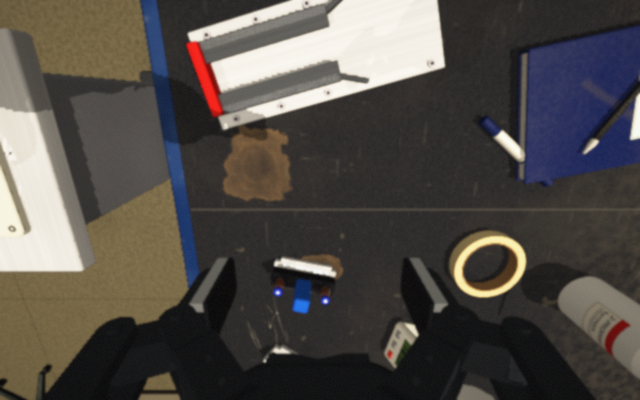

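```bash
python3 - <<'E'
import pickle,cv2
s,D=pickle.load(open('d0.pkl','rb'))
def crop(n,x,y,w,h,k,o):
    p=D[n]['pixels'][y:y+h,x:x+w,::-1]
    cv2.imwrite(o,cv2.resize(p,None,fx=k,fy=k,interpolation=cv2.INTER_CUBIC))
crop('scene',185,140,110,85,7,'pics/c1.png')
crop('side',310,225,135,150,4,'pics/c2.png')
crop('scene',320,190,60,60,10,'pics/c3.png')
crop('wrist',255,245,100,75,8,'pics/c4.png')
crop('wrist',180,0,280,140,2.8,'pics/c5.png')
E
```

```text
(no output)
```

View pics/c1.png

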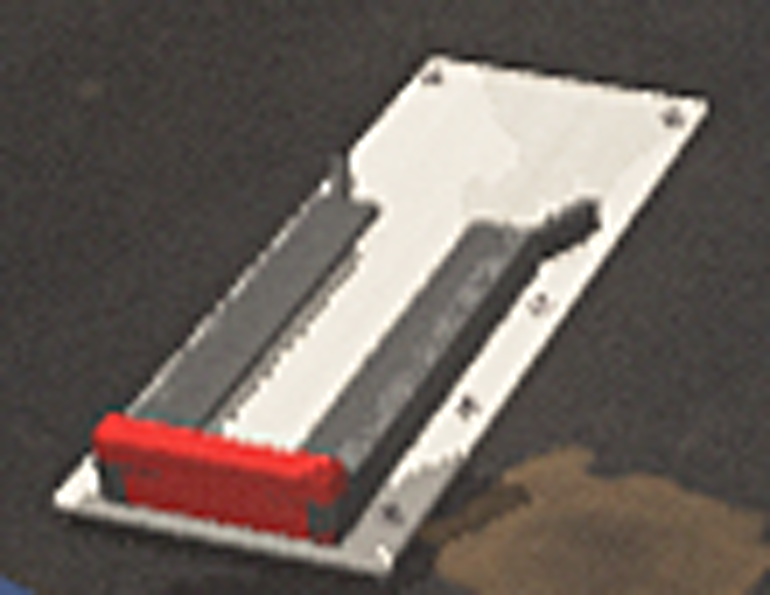

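View pics/c2.png

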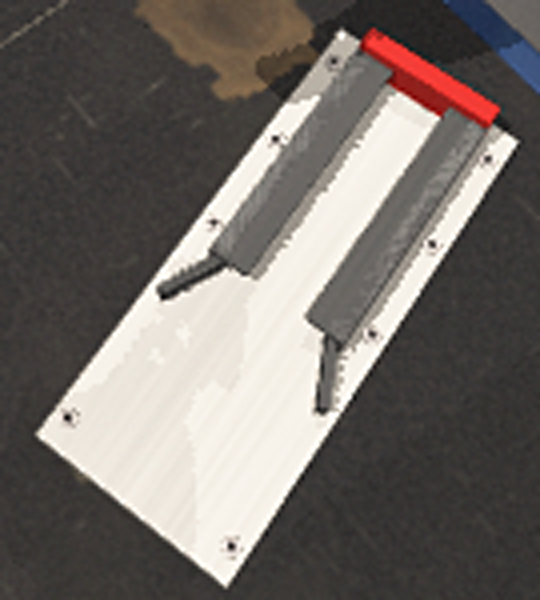

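View pics/c3.png

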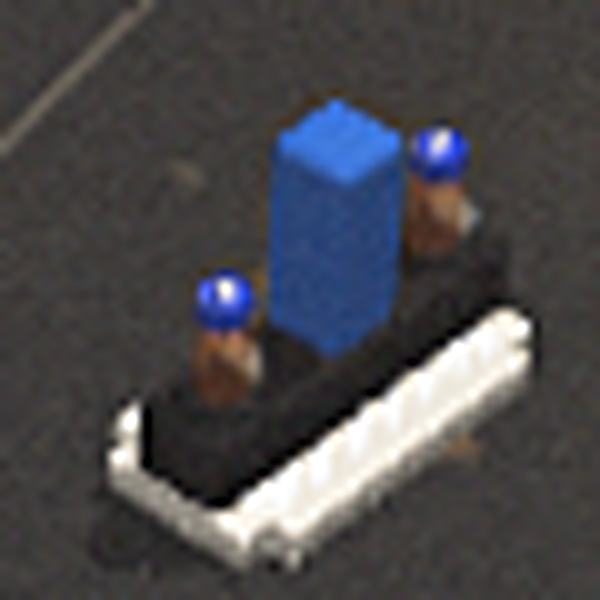

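View pics/c4.png

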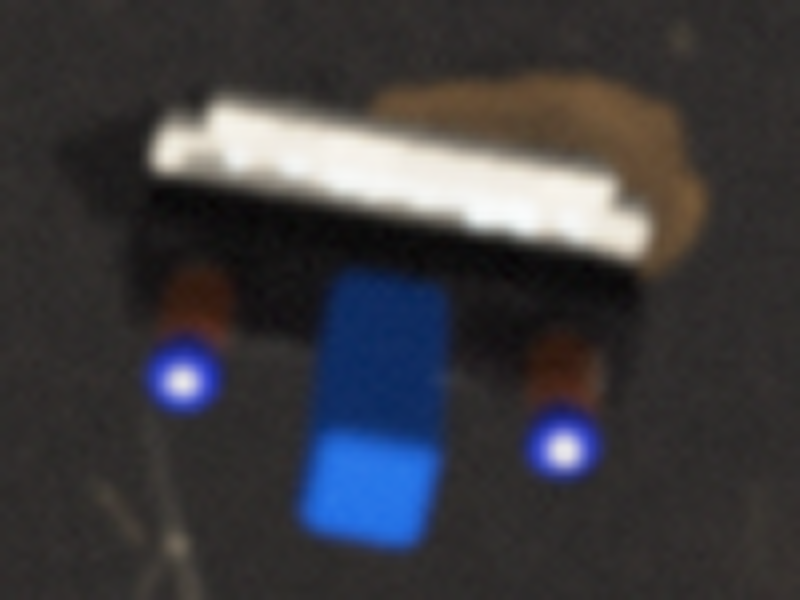

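View pics/c5.png

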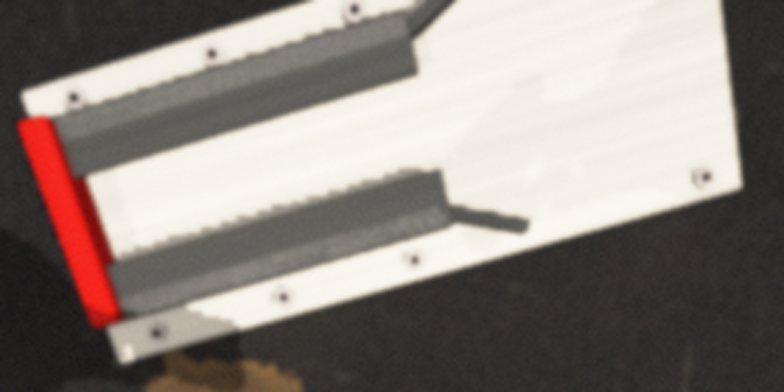

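```bash
cat > h.py <<'E'
import numpy as np
from scipy.spatial.transform import Rotation as Ro
from scipy.optimize import least_squares
def cam(p,s=None):
    f=200/np.tan(np.radians(p['vfov'])/2)
    if 'R' in p: R,t=np.array(p['R']),np.array(p['t'])
    else:
        T=np.eye(4);T[:3,:3]=Ro.from_quat(s['orientation']).as_matrix();T[:3,3]=s['tcp_pos']
        M=np.linalg.inv(T@p['hand_eye']);R,t=M[:3,:3],M[:3,3]
    return f,p['cx'],p['cy'],R,t
def proj(c,X):
    f,cx,cy,R,t=c;q=np.atleast_2d(X)@R.T+t
    return np.c_[f*q[:,0]/q[:,2]+cx,f*q[:,1]/q[:,2]+cy]
def back(c,uv,z):
    f,cx,cy,R,t=c;d=R.T@np.array([(uv[0]-cx)/f,(uv[1]-cy)/f,1]);o=-R.T@t
    return o+d*(z-o[2])/d[2]
def place(v,P):
    c,s=np.cos(v[2]),np.sin(v[2]);P=np.array(P,float)
    return np.c_[v[0]+c*P[:,0]-s*P[:,1],v[1]+s*P[:,0]+c*P[:,1],P[:,2]]
def fit(obs,v0):
    fun=lambda v:np.concatenate([(proj(c,place(v,P))-np.array(U)).ravel() for c,P,U in obs])
    r=least_squares(fun,v0,loss='soft_l1');return r.x,r.fun if False else fun(r.x)
E
python3 - <<'E'
from h import *; import pickle
s,D=pickle.load(open('d0.pkl','rb'))
C={n:cam(D[n],s) for n in D}
def un(L,x0,y0,k): return [(x0+(u+.5)/k-.5,y0+(v+.5)/k-.5) for u,v in L]
a=.055
tr={'scene':([(-.12,a,.004),(-.12,-a,.004),(.155,a,.004),(.155,-a,.004)],un([(708,103),(430,57),(390,560),(58,496)],185,140,7)),
'side':([(.155,a,.004),(.155,-a,.004),(-.12,a,.004),(-.12,-a,.004)],un([(345,28),(519,141),(37,433),(227,587)],310,225,4)),
'wrist':([(-.12,a,.004),(.155,a,.004),(.155,-a,.004)],un([(742,186),(121,363),(22,92)],180,0,2.8))}
sh={'scene':([(0,0,.072),(-.032,0,.048),(.032,0,.048)],un([(341,142),(224,300),(441,153)],320,190,10)),
'wrist':([(0,0,.072),(-.032,0,.048),(.032,0,.048)],un([(369,488),(183,381),(562,450)],255,245,8))}
for nm,o,v0 in (('track',tr,(.45,.2,3.2)),('sh',sh,(.45,0,0))):
    for ks in [[k] for k in o]+[list(o)]:
        v,r=fit([(C[k],*o[k]) for k in ks],v0)
        print(nm,ks,v.round(4),r.round(1))
E
```

```text
track ['scene'] [0.5169 0.1388 3.4107] [ 0.2 -0.7  0.  -0.6  0.2  0.5 -0.4  0.1]
track ['side'] [0.5167 0.1411 3.4011] [-0.5 -0.1  0.7  0.  -0.3 -0.1  0.1  0.1]
track ['wrist'] [0.5158 0.1412 3.405 ] [ 0.4  0.1 -0.   0.  -0.3  0. ]
track ['scene', 'side', 'wrist'] [0.5163 0.1409 3.4038] [-0.3 -0.7 -0.4 -0.7 -1.3  0.4 -1.7 -0.2 -0.7 -0.3  0.5 -0.3 -0.2 -0.1
  0.4 -0.2  0.7  0.5  0.3  0.1  0.1  0.1]
sh ['scene'] [ 0.4779 -0.164  -0.2292] [ 0.  -1.1  0.   0.3 -0.   0.5]
sh ['wrist'] [ 0.4766 -0.1663 -0.2117] [-0.3  2.6  0.5 -0.5 -0.1 -0.7]
sh ['scene', 'wrist'] [ 0.4767 -0.1651 -0.2204] [ 0.2 -0.5  0.3  0.9  0.1  0.9 -0.3  1.8  0.5 -1.4 -0.1 -1.2]
```

send_rows(rows=[[[-0.3, -0.04, 0.1], -0.06], [[-0.66, -0.09, 0.2], -0.12], [[-0.66, -0.09, 0.3], -0.17], [[-0.66, -0.09, 0.3], -0.22], [[-0.66, -0.09, 0.3], -0.22]], grip=1)

```text
t: 1.23
tcp_pos: [0.4766, -0.1658, 0.1555]
orientation: [0.428, 0.904, -0.0, -0.001]
ft_force: [0.5, -0.6, 0.9]
width: 0.0858
```

```bash
cat > st.py <<'E'
from workcell import ctrl
from h import *
def show():
    s=ctrl.sense();M=Ro.from_quat(s['orientation']).as_matrix()
    print('t',s['t'],'tcp',np.round(s['tcp_pos'],4),'yaw_ty',round(np.arctan2(M[1,1],M[0,1]),4),'z',M[:,2].round(3),'j',np.round(s['joints'],2),'F',np.round(s['ft_force'],1),'w',round(s['width'],4));return s,M
def go(pos,yaw,s,M):  # scaled shift/turn
    d=M.T@(np.array(pos)-s['tcp_pos'])/.25
    y=np.arctan2(M[1,1],M[0,1]); e=-((yaw-y+np.pi/2)%np.pi-np.pi/2)/np.pi
    print('rows',d.round(3),round(e,4))
E
python3 -c "
from st import *
s,M=show();go((.477,-.165,.13),1.35,s,M)
import pickle
a,D=pickle.load(open('d0.pkl','rb'))
print(back(cam(D['scene']),(436,243),.072), back(cam(D['side']),(268,124),.072))
"
```

```text
t 1.225 tcp [ 0.4766 -0.1658  0.1555] yaw_ty 0.6867 z [-0.002  0.001 -1.   ] j [-0.33  0.3  -0.12  1.15  0.    0.55] F [ 0.5 -0.6  0.9] w 0.0858
rows [0.001 0.003 0.102] -0.2111
[ 0.45281103 -0.33738135  0.072     ] [ 0.45693208 -0.33564319  0.072     ]
```

send_rows(rows=[[[0, 0, 0.05], -0.05], [[0, 0, 0.1], -0.1], [[0, 0, 0.1], -0.15], [[0, 0, 0.1], -0.21], [[0, 0, 0.1], -0.21]])

```text
t: 1.85
tcp_pos: [0.4784, -0.1642, 0.1322]
orientation: [0.111, 0.994, -0.0, 0.001]
ft_force: [0.4, 0.2, -0.8]
width: 0.0854
```

```bash
python3 -c "
from st import *
from workcell import get_image
import cv2,pickle
s,M=show();go((.477,-.165,.036),1.35,s,M)
p=get_image('wrist');cv2.imwrite('pics/w1.png',p['pixels'][:,:,::-1]);pickle.dump((s,p),open('d1.pkl','wb'))
c=cam(p,s)
for v in [(.4767,-.1651,-.2204)]: print(proj(c,place(v,[(0,0,.072),(-.032,0,.048),(.032,0,.048)])).round(0))
"
```

```text
t 1.85 tcp [ 0.4784 -0.1642  0.1322] yaw_ty 1.348 z [ 0.002 -0.    -1.   ] j [-0.33  0.32 -0.16  1.09  0.   -0.11] F [ 0.4  0.2 -0.8] w 0.0854
rows [ 0.005 -0.004  0.385] -0.0006
[[316. 214.]
 [316. 166.]
 [317. 238.]]
```

View pics/w1.png

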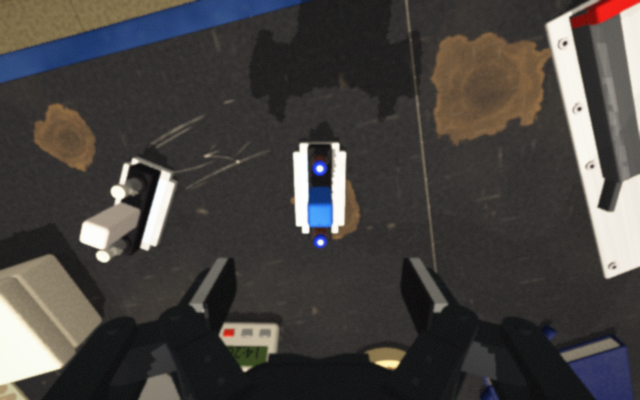

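send_rows(rows=[[[0, 0.004, 0.15], 0], [[0, 0.004, 0.25], 0], [[0, 0.004, 0.34], 0], [[0, 0.004, 0.385], 0], [[0, 0.004, 0.385], 0]])

```text
t: 2.52
tcp_pos: [0.4775, -0.1637, 0.0348]
orientation: [0.11, 0.994, 0.0, -0.001]
ft_force: [-0.2, 0.4, 0.9]
width: 0.0855
```

```bash
python3 -c "
from st import *
s,M=show()"
```

```text
t 2.525 tcp [ 0.4775 -0.1637  0.0348] yaw_ty 1.3496 z [-0.001  0.    -1.   ] j [-0.33  0.43 -0.29  0.86  0.   -0.11] F [-0.2  0.4  0.9] w 0.0855
```

send_rows(rows=[[[0, 0, 0], 0], [[0, 0, 0], 0], [[0, 0, 0], 0], [[0, 0, 0], 0], [[0, 0, 0], 0]], grip=0)

```text
t: 3.15
tcp_pos: [0.4781, -0.164, 0.0355]
orientation: [0.11, 0.994, 0.0, 0.0]
ft_force: [0.1, 1.1, 3.5]
width: 0.019
```

send_rows(rows=[[[0, 0, 0], 0], [[0, 0, 0], 0], [[0, 0, -0.05], 0], [[0, 0, -0.1], 0], [[0, 0, -0.1], 0]])

```text
t: 3.78
tcp_pos: [0.4786, -0.1645, 0.0612]
orientation: [0.11, 0.994, -0.0, 0.001]
ft_force: [0.2, -0.4, -3.1]
width: 0.0194
```

```bash
python3 -c "
from st import *
from workcell import get_image
import cv2,pickle
s,M=show()
p=get_image('wrist');q=get_image('scene');cv2.imwrite('pics/w2.png',p['pixels'][:,:,::-1]);cv2.imwrite('pics/s2.png',cv2.resize(q['pixels'][160:290,260:460,::-1],None,fx=4,fy=4));pickle.dump((s,p,q),open('d2.pkl','wb'))
"
```

```text
t 3.775 tcp [ 0.4786 -0.1645  0.0612] yaw_ty 1.3507 z [ 0.002 -0.001 -1.   ] j [-0.33  0.39 -0.26  0.92 -0.   -0.11] F [ 0.2 -0.4 -3.1] w 0.0194
```

View pics/w2.png

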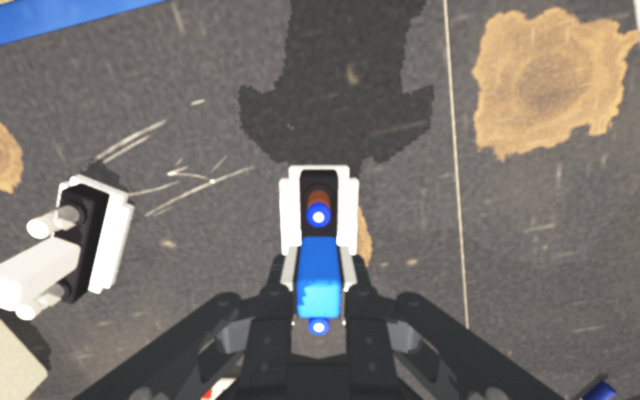

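View pics/s2.png

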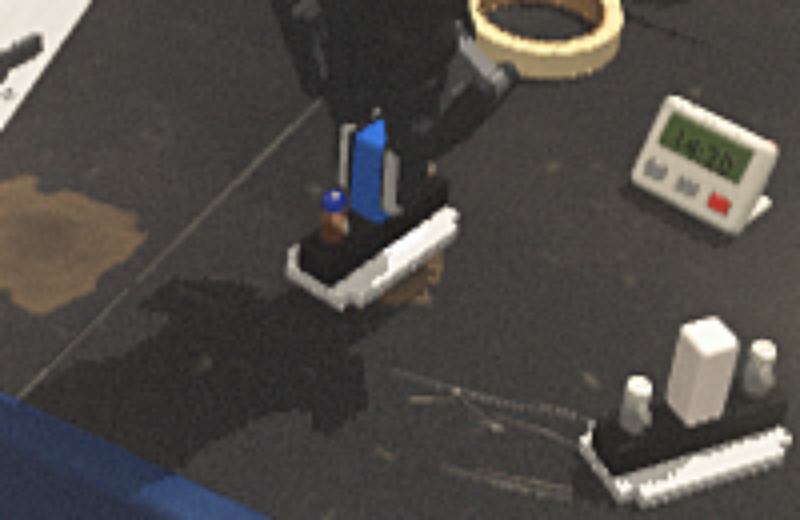

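```bash
python3 -c "
from st import *
import pickle
s,p,q=pickle.load(open('d2.pkl','rb'));M=Ro.from_quat(s['orientation']).as_matrix()
c=cam(p,s)
for uv,z in [((319,216),.048),((319,327),.048),((320,298),.072),((318,213),.05)]:
    print(M.T@(back(c,uv,z+.0612-.0355)-s['tcp_pos']))
s,M=show()
go((.5887,.1604,.12),1.833,s,M)
print(back(cam(q),(395,165),.0))
"
```

```text
[ 0.03036052  0.00068177 -0.01253728]
[-0.03737857  0.00074259 -0.01237682]
[ 0.00101765  0.00111639 -0.03646802]
[ 0.03274052  0.00019852 -0.01454271]
t 3.875 tcp [ 0.4777 -0.1641  0.0601] yaw_ty 1.3508 z [ 0. -0. -1.] j [-0.33  0.39 -0.26  0.92 -0.   -0.11] F [-0.1 -0.2 -2.9] w 0.019
rows [-0.15   1.364 -0.24 ] -0.1535
[ 0.75220253 -0.13816715  0.        ]
```

send_rows(rows=[[[0, 0.1, -0.24], 0], [[-0.02, 0.3, -0.24], -0.05], [[-0.07, 0.5, -0.24], -0.1], [[-0.07, 0.7, -0.24], -0.1535], [[-0.07, 0.7, -0.24], -0.1535]])

```text
t: 4.5
tcp_pos: [0.5332, 0.0063, 0.1194]
orientation: [-0.134, 0.991, 0.0, -0.0]
ft_force: [-1.2, -0.6, -3.2]
width: 0.0196
```

```bash
python3 -c "
from st import *
s,M=show();go((.5887,.1604,.10),1.833,s,M)"
```

```text
t 4.5 tcp [0.5332 0.0063 0.1194] yaw_ty 1.839 z [-0.001  0.001 -1.   ] j [ 0.01  0.38 -0.1   1.09  0.   -0.26] F [-1.2 -0.6 -3.2] w 0.0196
rows [-0.377  0.535  0.078] 0.0019
```

send_rows(rows=[[[-0.14, 0.2, 0], 0.002], [[-0.27, 0.38, 0.03], 0.002], [[-0.377, 0.535, 0.078], 0.002], [[-0.377, 0.535, 0.078], 0.002], [[-0.377, 0.535, 0.078], 0.002]])

```text
t: 5.12
tcp_pos: [0.5885, 0.1556, 0.0996]
orientation: [-0.127, 0.992, -0.001, -0.001]
ft_force: [0.5, 1.1, -3.2]
width: 0.0195
```

```bash
python3 -c "
from st import *
from workcell import get_image
import cv2,pickle
s,M=show();go((.5887,.1604,.041),1.833,s,M)
P=[get_image(n) for n in ('wrist','scene','side')];pickle.dump((s,P),open('d3.pkl','wb'))
cv2.imwrite('pics/w3.png',P[0]['pixels'][:,:,::-1])
cv2.imwrite('pics/s3.png',cv2.resize(P[1]['pixels'][90:230,180:330,::-1],None,fx=4,fy=4))
cv2.imwrite('pics/d3.png',cv2.resize(P[2]['pixels'][225:400,280:460,::-1],None,fx=3.4,fy=3.4))
"
```

```text
t 5.125 tcp [0.5885 0.1556 0.0996] yaw_ty 1.826 z [-0.002 -0.001 -1.   ] j [ 0.26  0.54  0.1   1.13 -0.    0.  ] F [ 0.5  1.1 -3.2] w 0.0195
rows [-0.006  0.019  0.234] -0.0022
```

View pics/w3.png

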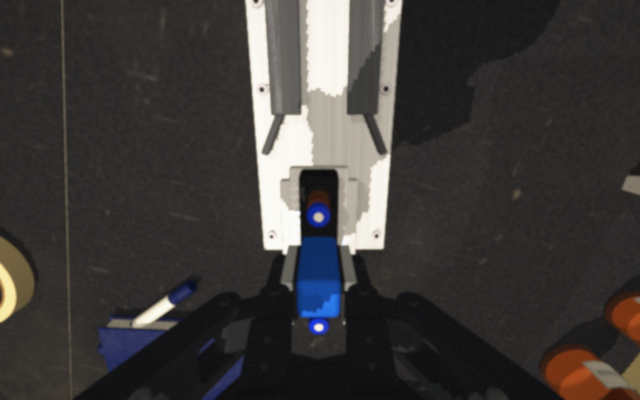

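View pics/s3.png

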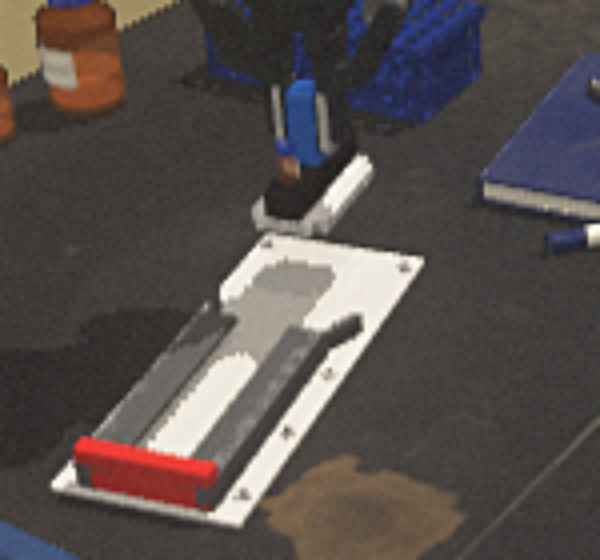

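View pics/d3.png

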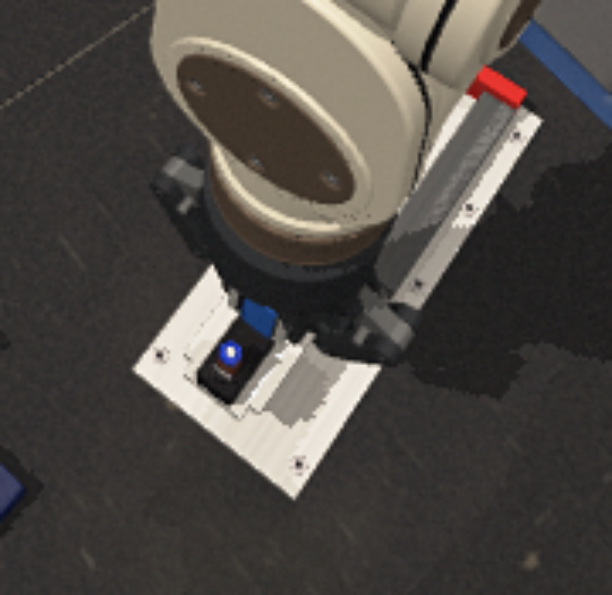

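send_rows(rows=[[[-0.006, 0.019, 0.08], -0.002], [[-0.006, 0.019, 0.16], -0.002], [[-0.006, 0.019, 0.21], -0.002], [[-0.006, 0.019, 0.232], -0.002], [[-0.006, 0.019, 0.232], -0.002]])

```text
t: 5.9
tcp_pos: [0.5896, 0.1612, 0.0426]
orientation: [-0.13, 0.991, -0.0, -0.0]
ft_force: [0.1, 0.5, -2.7]
width: 0.0193
```

```bash
cat > tk.py <<'E'
from st import *
s,M=show()
m=np.array([.5163,.1409]);a=3.404;d=np.array([np.cos(a),np.sin(a)]);n=np.array([-d[1],d[0]])
r=s['tcp_pos'][:2]-m;print('track xy',(r@d).round(4),(r@n).round(4))
import sys
x=float(sys.argv[1]);z=float(sys.argv[2]);go((*(m+x*d),z),1.833,s,M)
E
python3 tk.py -.02 .0415
python3 -c "
from workcell import get_image
import cv2
p=get_image('wrist');cv2.imwrite('pics/w4.png',p['pixels'][:,:,::-1])
p=get_image('scene');cv2.imwrite('pics/s4.png',cv2.resize(p['pixels'][90:230,180:330,::-1],None,fx=4,fy=4))"
```

```text
t 5.9 tcp [0.5896 0.1612 0.0426] yaw_ty 1.8325 z [-0. -0. -1.] j [ 0.27  0.59  0.03  1.01 -0.    0.01] F [ 0.1  0.5 -2.7] w 0.0193
track xy -0.0761 -0.0006
rows [ 0.224 -0.002  0.005] -0.0002
```

View pics/w4.png

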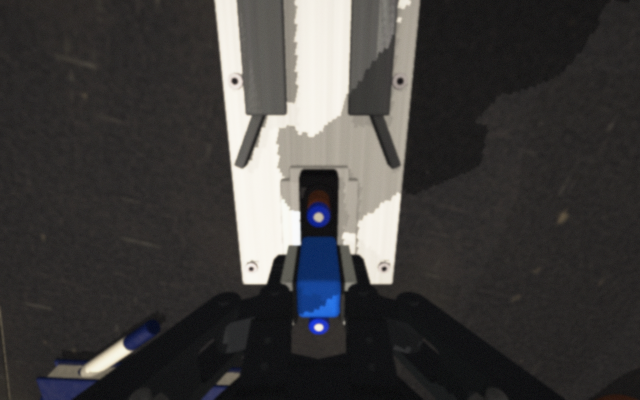

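View pics/s4.png

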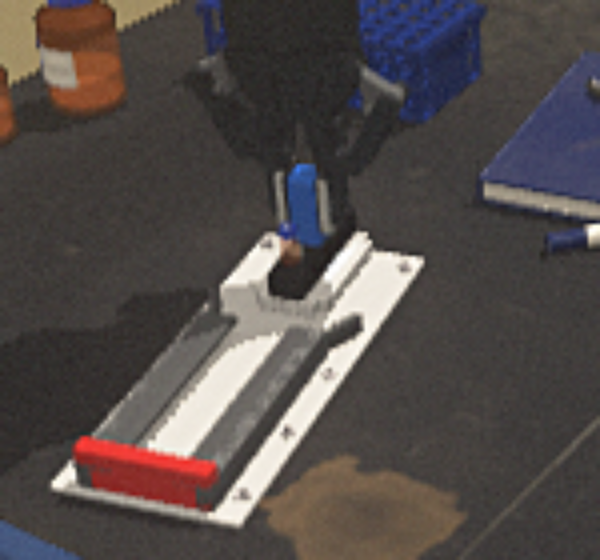

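send_rows(rows=[[[0.04, -0.002, 0.004], 0], [[0.09, -0.002, 0.005], 0], [[0.14, -0.002, 0.005], 0], [[0.2, -0.002, 0.005], 0], [[0.2, -0.002, 0.005], 0]])

```text
t: 6.62
tcp_pos: [0.5399, 0.1477, 0.0416]
orientation: [-0.131, 0.991, -0.0, -0.001]
ft_force: [0.6, 0.6, -2.6]
width: 0.0196
```

```bash
python3 tk.py .04 .0415
python3 -c "
from workcell import get_image
import cv2
p=get_image('wrist');cv2.imwrite('pics/w5.png',p['pixels'][:,:,::-1])"
```

```text
t 6.625 tcp [0.5399 0.1477 0.0416] yaw_ty 1.8332 z [-0.001 -0.    -1.   ] j [ 0.27  0.51 -0.13  0.94 -0.    0.  ] F [ 0.6  0.6 -2.6] w 0.0196
track xy -0.0245 -0.0005
rows [ 0.258 -0.002  0.001] 0.0001
```

View pics/w5.png

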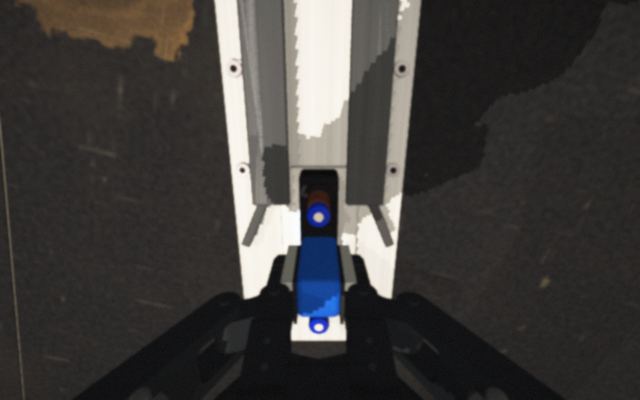

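send_rows(rows=[[[0.07, -0.002, 0.001], 0], [[0.14, -0.002, 0.001], 0], [[0.21, -0.002, 0.001], 0], [[0.28, -0.002, 0.001], 0], [[0.34, -0.002, 0.001], 0]])

```text
t: 7.3
tcp_pos: [0.4599, 0.1257, 0.0415]
orientation: [-0.131, 0.991, 0.0, 0.001]
ft_force: [-0.6, -0.3, -2.7]
width: 0.0192
```

```bash
python3 tk.py .095 .0415
```

```text
t 7.3 tcp [0.4599 0.1257 0.0415] yaw_ty 1.8332 z [ 0.001  0.    -1.   ] j [ 0.27  0.37 -0.36  0.84 -0.    0.  ] F [-0.6 -0.3 -2.7] w 0.0192
track xy 0.0585 0.0001
rows [ 0.146  0.    -0.   ] 0.0001
```

send_rows(rows=[[[0.04, 0, 0], 0], [[0.07, 0, 0.001], 0], [[0.1, 0, 0.002], 0], [[0.125, 0, 0.003], 0], [[0.135, 0, 0.003], 0]])

```text
t: 7.92
tcp_pos: [0.4265, 0.1167, 0.0403]
orientation: [-0.131, 0.991, -0.0, -0.0]
ft_force: [-0.1, 0.6, -2.7]
width: 0.019
```

```bash
python3 tk.py .097 .0405
python3 -c "
from workcell import get_image
import cv2
p=get_image('wrist');cv2.imwrite('pics/w6.png',p['pixels'][:,:,::-1])"
```

```text
t 7.925 tcp [0.4265 0.1167 0.0403] yaw_ty 1.8331 z [-0. -0. -1.] j [ 0.27  0.32 -0.45  0.81  0.    0.  ] F [-0.1  0.6 -2.7] w 0.019
track xy 0.093 0.0001
rows [ 0.016  0.    -0.001] 0.0
```

View pics/w6.png

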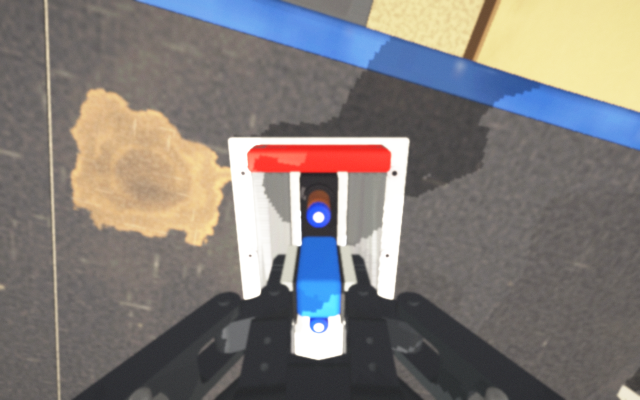

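send_rows(rows=[[[0.006, 0, 0.002], 0], [[0.01, 0, 0.003], 0], [[0.01, 0, 0.003], 0]])

```text
t: 8.35
tcp_pos: [0.4252, 0.1164, 0.0398]
orientation: [-0.131, 0.991, 0.0, 0.001]
ft_force: [1.4, 0.9, -2.6]
width: 0.0191
```

```bash
python3 tk.py .097 .0405
```

```text
t 8.35 tcp [0.4252 0.1164 0.0398] yaw_ty 1.8331 z [ 0.001  0.    -1.   ] j [ 0.27  0.31 -0.45  0.8   0.    0.  ] F [ 1.4  0.9 -2.6] w 0.0191
track xy 0.0943 0.0001
rows [ 0.011  0.    -0.003] 0.0
```

send_rows(rows=[[[0.006, 0, 0.003], 0], [[0.008, 0, 0.004], 0], [[0.008, 0, 0.004], 0]])

```text
t: 8.72
tcp_pos: [0.4251, 0.1163, 0.0397]
orientation: [-0.131, 0.991, 0.0, 0.003]
ft_force: [5.3, 2.0, 0.1]
width: 0.0191
```

```bash
python3 tk.py .097 .0405
```

```text
t 8.725 tcp [0.4251 0.1163 0.0397] yaw_ty 1.8331 z [ 0.005  0.001 -1.   ] j [ 0.27  0.31 -0.46  0.8  -0.    0.  ] F [5.3 2.  0.1] w 0.0191
track xy 0.0945 0.0
rows [ 0.01   0.    -0.003] 0.0
```

send_rows(rows=[[[-0.004, 0, 0], 0], [[-0.004, 0, 0], 0], [[-0.004, 0, 0], 0], [[-0.004, 0, 0], 0], [[-0.004, 0, 0], 0]], grip=0.8)

```text
t: 9.35
tcp_pos: [0.4233, 0.1159, 0.0385]
orientation: [-0.131, 0.991, -0.0, -0.0]
ft_force: [0.8, -0.2, 1.1]
width: 0.0683
```

```bash
python3 tk.py .095 .15
python3 -c "
from workcell import get_image
import cv2
p=get_image('wrist');cv2.imwrite('pics/w7.png',p['pixels'][:,:,::-1])"
```

```text
t 9.35 tcp [0.4233 0.1159 0.0385] yaw_ty 1.8332 z [-0. -0. -1.] j [ 0.27  0.31 -0.46  0.8   0.    0.  ] F [ 0.8 -0.2  1.1] w 0.0683
track xy 0.0963 0.0
rows [-0.005  0.    -0.446] 0.0
```

View pics/w7.png

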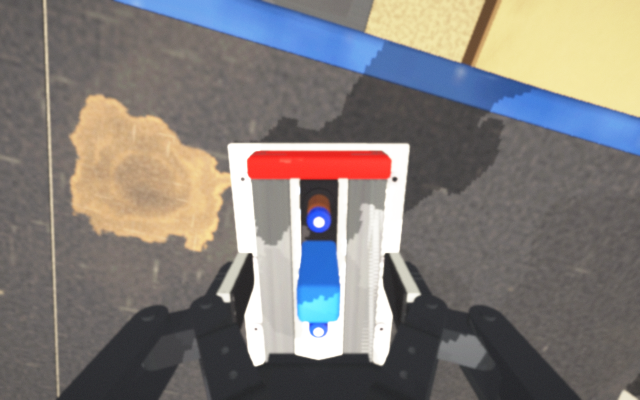

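Released cleanly; the shuttle is centred with the pads well clear (jaws at columns 240 and 395, handle at 318). Lift straight up.

send_rows(rows=[[[0, 0, -0.08], 0], [[0, 0, -0.2], 0], [[0, 0, -0.35], 0], [[0, 0, -0.5], 0], [[0, 0, -0.6], 0]])

```text
t: 10.02
tcp_pos: [0.424, 0.116, 0.1904]
orientation: [-0.131, 0.991, 0.0, 0.001]
ft_force: [-0.3, 0.3, -1.1]
width: 0.0685
```

send_rows(rows=[[[-0.2, 0, 0], 0], [[-0.3, 0, 0], 0], [[-0.3, 0, 0], 0]])

```text
t: 10.4
tcp_pos: [0.497, 0.1356, 0.1881]
orientation: [-0.131, 0.991, -0.0, -0.0]
ft_force: [-0.8, 1.2, 0.4]
width: 0.0682
```

```bash
python3 -c "
from st import *
from workcell import get_image
import cv2,pickle
s,M=show()
P=[get_image(n) for n in ('wrist','scene','side')];pickle.dump((s,P),open('d8.pkl','wb'))
v=(.4245,.1163,3.404)
for n,p in zip('wsd',P):print(n,proj(cam(p,s),place(v,[(0,0,.076),(-.032,0,.052),(.032,0,.052)])).round(0).tolist())
cv2.imwrite('pics/w8.png',P[0]['pixels'][:,:,::-1])
cv2.imwrite('pics/s8.png',P[1]['pixels'][:,:,::-1])
cv2.imwrite('pics/s8c.png',cv2.resize(P[1]['pixels'][135:225,185:295,::-1],None,fx=7,fy=6.6))
cv2.imwrite('pics/d8.png',cv2.resize(P[2]['pixels'][225:375,310:445,::-1],None,fx=4,fy=4))
"
```

```text
t 10.4 tcp [0.497  0.1356 0.1881] yaw_ty 1.8331 z [-0. -0. -1.] j [ 0.27  0.29 -0.04  1.24 -0.    0.  ] F [-0.8  1.2  0.4] w 0.0682
w [[318.0, 110.0], [318.0, 144.0], [318.0, 71.0]]
s [[223.0, 171.0], [231.0, 172.0], [218.0, 189.0]]
d [[409.0, 251.0], [398.0, 268.0], [415.0, 245.0]]
```

View pics/w8.png

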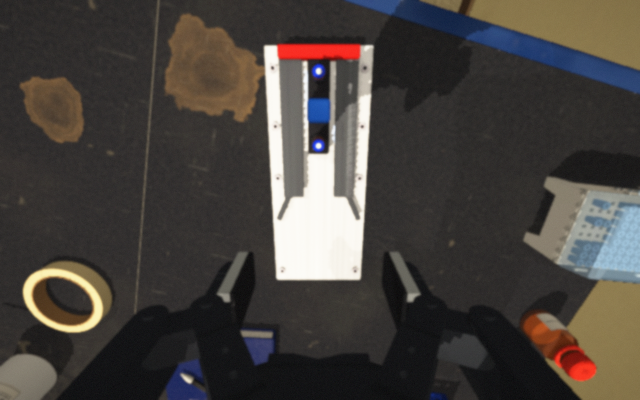

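View pics/s8.png

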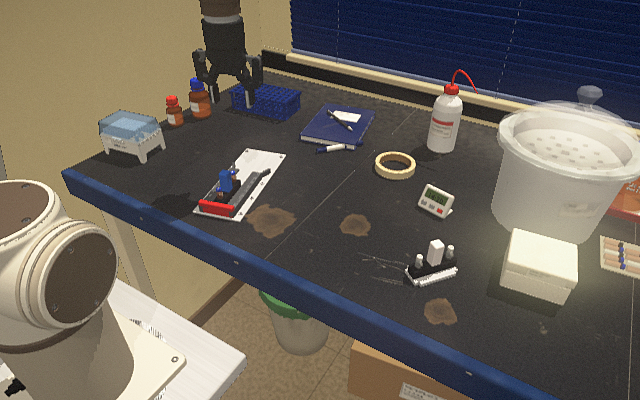

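View pics/s8c.png

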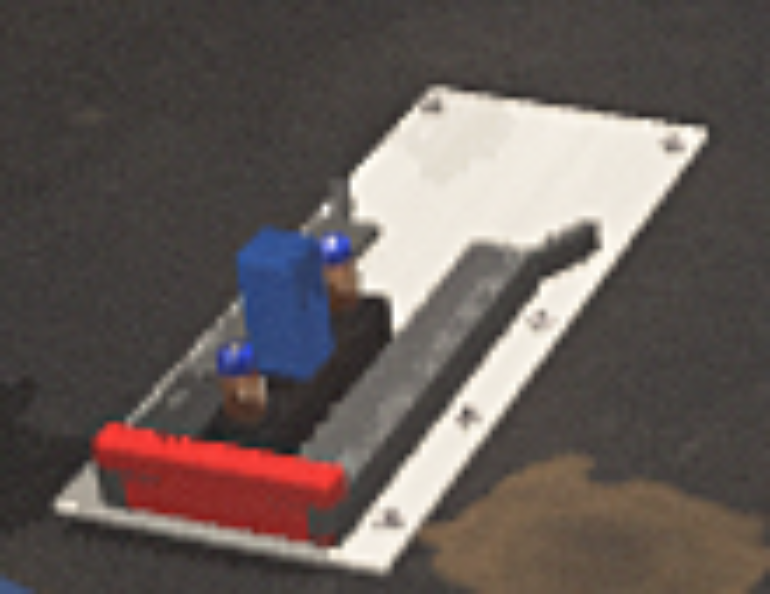

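View pics/d8.png

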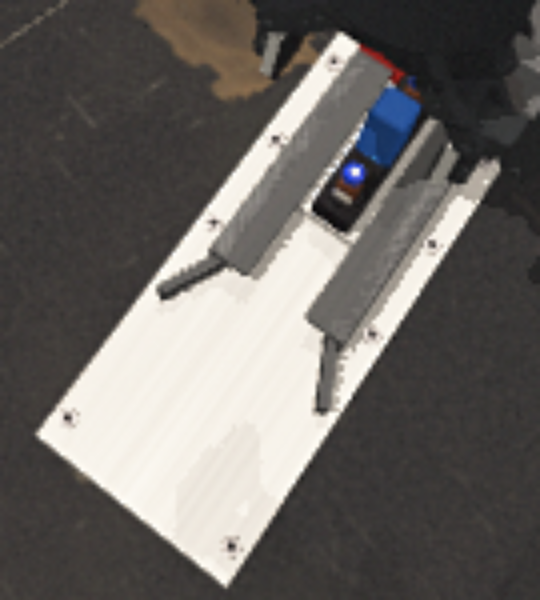

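The wrist view shows the handle at (319,110) and the caps at (318,71) and (319,146). That is within 2 px of the pose predicted for home. The white shuttle has not moved in the scene view; its handle is still near (436,243).

```bash
python3 -c "
from workcell import ctrl
print(ctrl.hand_in())"
```

```text
the job is handed in; nothing more can be done
None
```

The blue-handled shuttle is home against the red stop, released and standing flat in the track. I handed the job in at about 10.6 s of the 38 s allowed; the system reports no verdict.

- **What I did:** I gripped the shuttle by its handle, lowered it onto the apron in line with the track, and slid it in with its foot under the lips. I pushed until the stop pushed back with about 5.6 N, then opened the gripper and moved it clear.
- **Position:** In the final wrist view the handle and caps sit within 2 px of where they should appear when fully home. The gripper was 94.5 mm past the mouth and 0 mm off the centre line when the shuttle touched the stop.
- **White shuttle:** It looks unmoved in the scene camera, judged by eye against the first picture.
- **Disagreements:** The first pose estimates from the different cameras differed by about 2 mm. While gripped, the vial caps and the handle gave the shuttle's lengthwise offset as about -3.5 mm and +1 mm, and pushing to the stop made this unimportant. No check failed.

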